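# Set a sheet blank over the end of the filing ledge

## Robot

A 6-joint arm with a two-finger parallel gripper is mounted at the origin on the work surface. World frame = base frame: x ahead of the robot, y to its left, z up, the work surface at z = 0. Lengths are in m, angles in rad, forces in N, time in s.
With the tool pointing down it reaches from about 0.375 to 0.975 m from the base axis. Payload 3.8 kg.
Tool frame: the origin (TCP) lies at the very end of the fingers, on their centre line; the grasp point (between the pads) lies 19 mm behind it; z points along the fingers, y is the direction in which the jaws open and shut (so a half turn about z gives the same grasp; the last joint's range is limited). The gripper opens to 85 mm and grips with 20 to 120 N. Pads are 22 mm wide; open, the fingers measure 114 mm over their backs; the gripper's body (76 mm by 85 mm) begins 54 mm behind the grasp point. The pads swing forward as they close: fully open they stand 13 mm farther back than shut.
Start: joints at [-1.381, 0.264, 1.604, -0, 1.274, -0.037], TCP at [0.152, -0.658, 0.231] pointing down, gripper open.
Joint ranges: [-2.63, 2.63], [-0.94, 2.18], [0.31, 2.57], [-1.31, 4.45], [0, 2.66], [-2.55, 2.55]. Speed limits (rad/s): [2.57, 2.57, 3.14, 3.14, 3.14, 3.14].

## Interface

Orientations are given as a rotation vector (axis times angle).
In Python, from workcell import bot, read_camera, finish_job gives the robot as it stands. The module is installed in compiled form; this text tells all that it offers.
- The arm moves only by the tool servo_tool, never from a script. Its argument "targets" is text: rows parted by semicolons, each of 7 numbers parted by spaces: the turn, a rotation vector about the tool's x, y, z in rad, then the shift along the tool's x, y, z in mm, then the finger opening in mm, from 0 to 85.4. In form: wx wy wz x y z gripper; .... A call has 1 to 8 rows; each row shifts and turns the pose as measured when the row begins, along the tool's axes as they then stand; what a row does not reach is not made up. A row lasts 1/12 s, in which the tool goes at most 41.7 mm and 7.16 degrees, less where a joint would pass 70% of its speed; a pose out of reach is approached as far as the arm can. A call is refused whole if a number of a shift passes 41.7 or a number of a turn 0.125, either way. A call with a gripper value outside its range is refused whole. The fingers move at their own pace and stop on an object; "newtons" is the grip in N (left out, the last holds). Time passes only in rows, so rows that do not move let the fingers close. It gives the time, the measured TCP pose, the force and the opening at its end, in the units of the state.
- bot.read_state(): the state, without advancing time (a new reading comes with each control period).
- read_camera(name): name is "scene" or "side" or "wrist"; returns a dict with "image" (384x512x3 uint8, red, green, blue), "mtx" (3x3 intrinsics, pixels), "k1" (the pictures are not rectified: a ray, as slopes to the right and down, at radius r is drawn at 1 + k1 r^2 times it, then the intrinsics apply), "eye" and "orientation" of the camera in the world; the wrist camera has in their place "T_tool_cam" (4x4, takes a point from camera to tool coordinates, whose origin is the TCP and whose axes are the flange's). Camera axes: x right, y up, looking along -z (the intrinsics and any distortion apply to the point x, -y, -z); pixel columns grow to the right and rows downward; lengths in m; the calibration is good to about 2 mm. A picture is of the moment at which its call begins: read the wrist's pose just before it. There is no depth.
- finish_job(): hands the job in, once; it reports no verdict.
The state is a dict: "time": time; "q": joint angles; "joint_vel": joint speeds; "joint_torque": joint torques, N m; "tool_pos": TCP position; "tcp_rot": TCP orientation; "wrist_force": force on the tool from outside, world axes, zero at the start; "torque": the same for the moment, N m; "width": opening from 0.0 (shut) to 1.0 (fully open).
Only numpy, scipy, OpenCV 4.12 (cv2) and the standard library are available. Lean on these libraries where they do the work, as an engineer would, in place of code of your own. Each camera call takes 0.05 s, during which the arm holds its last target.

## Task

Get the metal blank ready for filing: with the fingertips, push it flat against the ledge's fence and along the ledge towards the round chip pan, until about a third of its length sticks out over that end, square to the fence. It must only be pushed, never picked up or tipped off; leave it resting there and do not disturb the pan, the square bin or the other things on the bench.

Things in the scene. Friction and masses are not known exactly. Their poses are not given: they have to be found in the camera images.
- ledge: Fixed raised block 120 (x) x 300 (y, its length) mm with a flat grey top 50 mm above the bench. Origin on the bench under its middle; x across it, away from the robot; y along it; z up. Both ends (y = -150, +150 mm) and the near long side (x = -60 mm) are open; a fence runs along the far side.
- fence (a point): Middle of the face (towards the robot) of the ledge's dark steel fence, at its foot on the ledge top: x = +50 mm, z = 50 mm from the ledge's origin. Same axes as the ledge. The fence is 10 mm thick, as long as the ledge (300 mm) and 12 mm high above its top.
- blank_center (a point): Centre of the loose bare-metal blank, a flat plate 70 (x) x 120 (y, its length) x 6 (z) mm, 0.3 to 0.5 kg, with two 13 mm holes on its long midline, 35 mm either side of the centre. It starts flat on the ledge near the middle, 10 to 22 mm off the fence and up to 0.15 rad askew. Axes are the plate's own. It takes some 1 to 5 N to slide it.
- pan: Round open steel chip pan, 110 mm across, 24 mm high, loose on the bench just beyond one end of the ledge (either end). Origin at the centre of its underside. The blank must stick out over this end.
- bin: Square open grey bin 100 x 100 x 32 mm, loose on the bench beyond the other end of the ledge. Origin at the centre of its underside. Leave alone.
- bushing: Bystander: upright steel ring 44 mm across, 35 mm high, on the bench on the robot's side of the ledge. Origin at the centre of its underside.
- wrench: Bystander: steel wrench 150 mm long lying flat on the bench on the robot's side of the ledge. Origin at its underside, along its own x.
- jar: Bystander: closed jar 52 mm across, 65 mm high, on the bench behind the fence. Origin at the centre of its underside.
- gauge: Bystander: steel block 30 x 50 x 30 mm on the bench behind the fence. Origin at the centre of its underside.
- flange: Bystander: brass flanged hub 56 mm across, 35 mm high, on the bench behind the fence. Origin at the centre of its underside.
- driver: Bystander: screwdriver 170 mm long lying on the bench well behind the fence. Origin at its underside, along its own x.
There are look-alikes about, which are no part of the job. Of the things shaped like the part that bears blank_center, the aluminium one is meant.

How it is judged:
By the outcome, as a careful person would: the job done as asked, in the order asked, and still so for the second after the job is handed in, with the robot touching nothing.
It also fails if it takes over 48 s, if anything falls off the work surface, if the arm or the gripper's body presses on something with over 40 N, if the wrist force passes 120 N, or if a joint passes its speed limit or range.

## Working session

There is one attempt and no reset: what is moved stays moved. The work goes in short steps, Python scripts to look and compute and a tool call to move; the robot and the scene stay as the last step left them, time stands still between calls to the robot, and variables do not carry over. Pictures are saved under pics/ and viewed, and the job is handed in when it is done.

Besides the shell and the picture viewer there is one more tool, called after "Call:" as name(argument=value, ...) on one line, values as JSON. servo_tool: Moves the arm, as the interface text tells. Its arguments: {"type":"object","properties":{"targets":{"type":"string"},"newtons":{"type":"number"}},"required":["targets"]}

```bash
mkdir -p pics; ls; python3 - <<'E'
from workcell import bot, read_camera
import cv2,pickle
s=bot.read_state(); print(s)
d={}
for n in("scene","side","wrist"):
    c=read_camera(n); d[n]=c
    cv2.imwrite(f"pics/a_{n}.png",c["image"][:,:,::-1])
    print(n,{k:v for k,v in c.items() if k!="image"})
pickle.dump((s,d),open("a.pkl","wb"))
E
```

```text
pics
{'time': 0.0, 'q': array([-1.38088132e+00,  2.64787395e-01,  1.60537455e+00,  1.06036352e-05,
        1.27368345e+00, -3.68982503e-02]), 'joint_vel': array([-4.83331581e-04, -1.09269022e-03,  4.41780525e-05,  1.78453205e-03,
       -2.50040049e-03, -2.82264342e-05]), 'joint_torque': array([ 5.07731438e-04, -5.15104759e+01, -3.67309856e+01,  4.70132920e-05,
        1.29487971e-02,  2.12520263e-05]), 'tool_pos': array([ 0.15165527, -0.65699773,  0.22993864]), 'tcp_rot': array([-3.11918024e+00, -3.55255107e-01,  2.54411577e-04]), 'wrist_force': array([-0.45459679, -0.62972685, -0.13189946]), 'torque': array([-0.01405465, -0.02193228, -0.00825606]), 'width': 0.9977800173333102}
scene {'mtx': array([[431.06255932,   0.        , 260.19386976],
       [  0.        , 431.06255932, 197.08574787],
       [  0.        ,   0.        ,   1.        ]]), 'k1': 0.013585995132822402, 'eye': array([1.28774193, 0.37613216, 0.68780214]), 'orientation': array([0.58811126, 0.95091403, 1.87042552])}
side {'mtx': array([[426.35144153,   0.        , 250.49980131],
       [  0.        , 426.35144153, 185.13327314],
       [  0.        ,   0.        ,   1.        ]]), 'k1': -0.01834920385816821, 'eye': array([0.2095972 , 0.75435618, 0.54672255]), 'orientation': array([ 0.26492748, -1.40416677, -2.39893964])}
wrist {'mtx': array([[338.74413733,   0.        , 256.09391047],
       [  0.        , 338.74413733, 192.0934273 ],
       [  0.        ,   0.        ,   1.        ]]), 'k1': -0.06422570565449773, 'T_tool_cam': array([[ 7.39931444e-05,  9.60585859e-01,  2.77983455e-01,
         7.00776159e-02],
       [ 9.99998748e-01, -5.10542523e-04,  1.49802756e-03,
        -7.11115460e-04],
       [ 1.58090646e-03,  2.77982996e-01, -9.60584694e-01,
        -1.41826655e-01],
       [ 0.00000000e+00,  0.00000000e+00,  0.00000000e+00,
         1.00000000e+00]])}
```

View pics/a_scene.png

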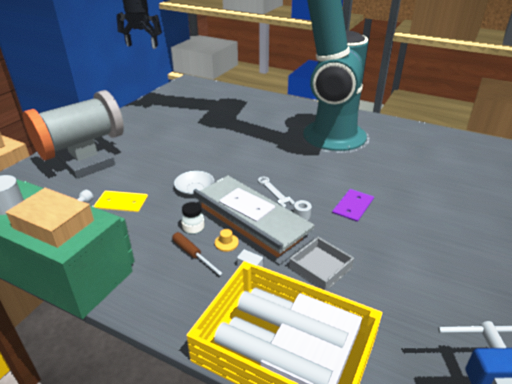

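View pics/a_side.png

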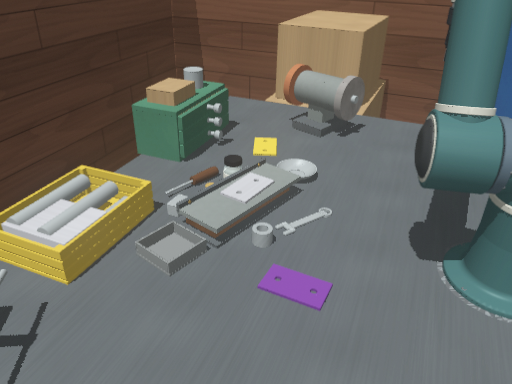

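View pics/a_wrist.png

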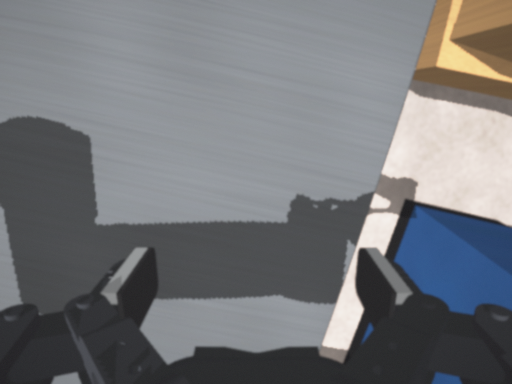

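The scene view shows the blank on the ledge near (245,204), the pan at (194,183), the bin at (320,262), and yellow and purple look-alikes on the bench. I'll enlarge the area for precise corners.

```bash
cat > h.py <<'E'
import numpy as np, cv2
from scipy.spatial.transform import Rotation as R
def cam_pose(c,s=None):
    if "eye" in c: return R.from_rotvec(c["orientation"]).as_matrix(), np.array(c["eye"])
    Rt=R.from_rotvec(s["tcp_rot"]).as_matrix(); T=c["T_tool_cam"]
    return Rt@T[:3,:3], Rt@T[:3,3]+s["tool_pos"]
def proj(c,P,s=None):
    Rc,e=cam_pose(c,s); p=(np.atleast_2d(P)-e)@Rc
    u=np.c_[p[:,0]/-p[:,2],-p[:,1]/-p[:,2]]
    r2=(u**2).sum(1,keepdims=True); u=u*(1+c["k1"]*r2)
    K=c["mtx"]; return u*[K[0,0],K[1,1]]+[K[0,2],K[1,2]]
def ray(c,px,z,s=None):
    Rc,e=cam_pose(c,s); K=c["mtx"]
    d=(np.atleast_2d(px)-[K[0,2],K[1,2]])/[K[0,0],K[1,1]]; u=d.copy()
    for _ in range(20): u=d/(1+c["k1"]*(u**2).sum(1,keepdims=True))
    w=np.c_[u[:,0],-u[:,1],-np.ones(len(u))]@Rc.T
    return e+w*((z-e[2])/w[:,2:])
def crop(im,x0,y0,w,h,f,name):
    cv2.imwrite(name,cv2.resize(im[y0:y0+h,x0:x0+w,::-1],None,fx=f,fy=f,interpolation=cv2.INTER_CUBIC))
E
python3 - <<'E'
from h import *; import pickle
s,d=pickle.load(open("a.pkl","rb"))
crop(d["scene"]["image"],165,160,160,120,5,"pics/b_scene.png")
crop(d["side"]["image"],165,150,160,120,5,"pics/b_side.png")
E
```

```text
(no output)
```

View pics/b_scene.png

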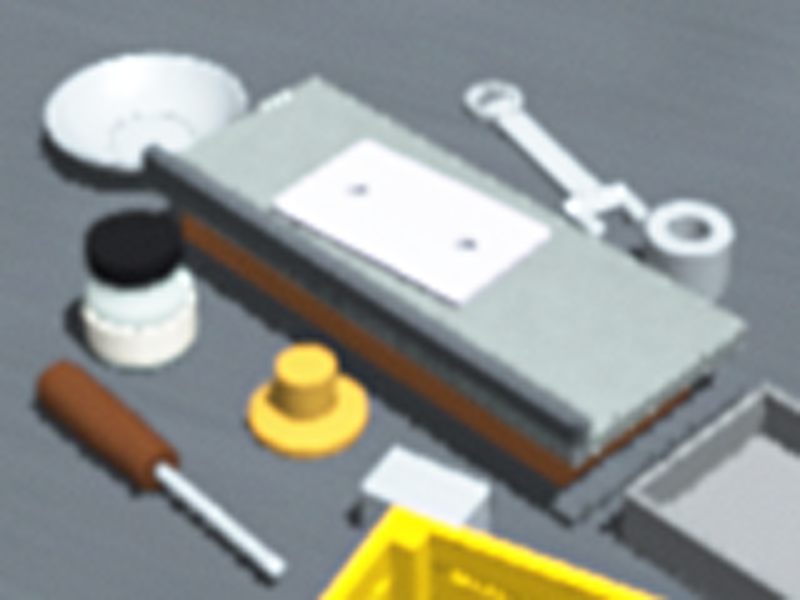

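View pics/b_side.png

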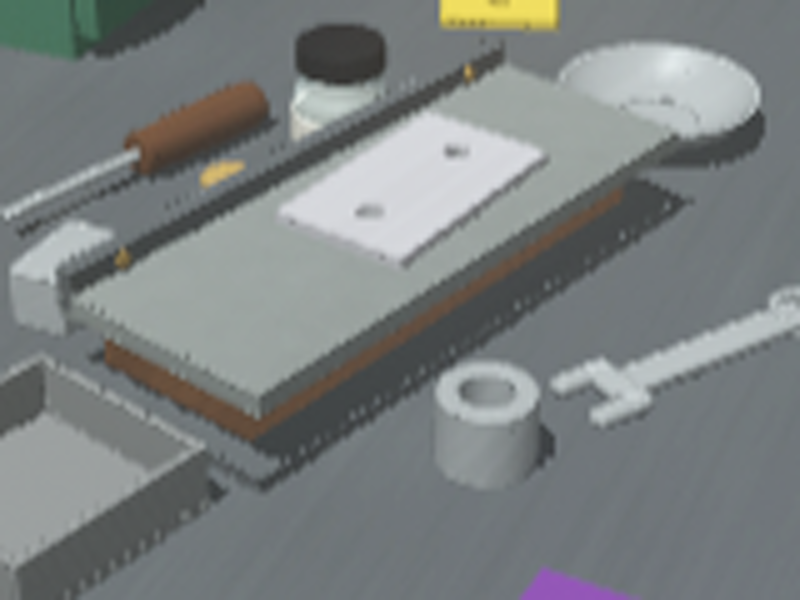

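```bash
cat > fit.py <<'E'
from h import *
from scipy.optimize import least_squares
def o(p,x0,y0,f=5): return (np.array(p,float)+.5)/f-.5+[x0,y0]
def fit(obs,x0):
    # obs: list of (cam,state,localpts Nx3,px Nx2)
    def W(v,L): 
        c,s_=np.cos(v[2]),np.sin(v[2]); return np.c_[v[0]+c*L[:,0]-s_*L[:,1], v[1]+s_*L[:,0]+c*L[:,1], L[:,2]]
    f=lambda v: np.concatenate([(proj(c,W(v,np.array(L,float)),s)-px).ravel() for c,s,L,px in obs])
    r=least_squares(f,x0,loss='soft_l1'); return r.x,np.abs(f(r.x)).max(),f(r.x).round(1)
E
python3 - <<'E'
from fit import *; import pickle
s,d=pickle.load(open("a.pkl","rb")); A,B=d["scene"],d["side"]
print("near corners", ray(A,o([(316,78),(745,323)],165,160),.05), ray(B,o([(675,138),(258,402)],165,150),.05))
# ledge, pan end sign: +y or -y by sight
sp=None
a=ray(A,o([(316,78),(745,323)],165,160),.05); 
sg=np.sign(a[0,1]-a[1,1]); print("pan end sign",sg)
Ls=[(-.06,sg*.15,.05),(-.06,-sg*.15,.05)]
oa=(A,None,Ls,o([(316,78),(745,323)],165,160)); ob=(B,None,Ls,o([(675,138),(258,402)],165,150))
m=a.mean(0); yaw=np.arctan2(*( (a[0]-a[1])*sg)[[1,0]])-np.pi/2
for q in([oa],[ob],[oa,ob]): print("ledge",*fit(q,[m[0]+.06,m[1],yaw]))
Lb=[(-.035,sg*.06,.056),(-.035,-sg*.06,.056),(.035,-sg*.06,.056),(.035,sg*.06,.056)]
oa=(A,None,Lb,o([(365,138),(550,233),(463,303),(275,203)],165,160)); ob=(B,None,Lb,o([(545,155),(403,262),(280,210),(422,110)],165,150))
for q in([oa],[ob],[oa,ob]): print("blank",*fit(q,[m[0]+.06,m[1],yaw]))
# pan rim centre
print("pan",ray(A,o([(146,105)],165,160),.024),ray(B,o([(660,92)],165,150),.024))
print("bushing",ray(A,o([(690,228)],165,160),.035),ray(B,o([(488,384)],165,150),.035))
E
```

```text
near corners [[ 0.45292572 -0.14733136  0.05      ]
 [ 0.54012426  0.13577891  0.05      ]] [[ 0.44814452 -0.14476179  0.05      ]
 [ 0.53509583  0.13674855  0.05      ]]
pan end sign -1.0
ledge [ 0.55310861 -0.02442155 -0.30541025] 0.577521626377461 [-0.3 -0.6  0.2  0.3]
ledge [ 0.54935228 -0.02278198 -0.29056641] 0.8588050822424123 [ 0.2 -0.9 -0.2  0.4]
ledge [ 0.55056491 -0.02426888 -0.29654565] 1.049797568496416 [-0.2 -0.9  0.9 -0.6  0.2 -1.  -0.9 -0.2]
blank [ 0.54698612 -0.03688186 -0.2051776 ] 0.761646942951586 [ 0.4  0.8  0.4 -0.4 -0.4 -0.4 -0.4  0.2]
blank [ 0.54387189 -0.04274112 -0.1925594 ] 0.7037636284682094 [ 0.1 -0.6  0.2 -0.5 -0.7  0.6  0.4  0.5]
blank [ 0.54350911 -0.03946971 -0.19427851] 1.6420310267575928 [-0.1 -0.1  0.1 -1.6 -0.4 -1.6 -0.6 -0.6 -0.2  0.  -0.3  0.3 -1.2  1.3
  0.1  1.1]
pan [[ 0.48625144 -0.23786629  0.024     ]] [[ 0.48336841 -0.23864301  0.024     ]]
bushing [[0.46508844 0.07790821 0.035     ]] [[0.46318138 0.06784586 0.035     ]]
```

Call:
servo_tool(targets="0 0 0.105 0 0 0 0; 0 0 0.105 0 0 0 0; 0 0 0.105 0 0 0 0; 0 0 0.105 0 0 0 0; 0 0 0.104 0 0 0 0; 0 0 0 0 0 0 0", newtons=20)

```text
time: 0.65
tool_pos: [0.1513, -0.6552, 0.2266]
tcp_rot: [-3.094, 0.502, 0.004]
wrist_force: [0.3, 0.4, -0.2]
width: 0.144
```

```bash
cat > go.py <<'E'
# usage: go.py lx ly z  (ledge-local mm) -> shift needed in tool axes
from h import *; import sys
from workcell import bot
L=np.array([.5505,-.0243,-.297]); 
try: L=np.load("L.npy")
except Exception: pass
s=bot.read_state(); Rt=R.from_rotvec(s["tcp_rot"]).as_matrix()
c,sn=np.cos(L[2]),np.sin(L[2]); M=np.array([[c,-sn],[sn,c]])
p=s["tool_pos"]; loc=M.T@(p[:2]-L[:2])
print("t",round(s["time"],2),"local mm",(loc*1e3).round(1),"z",round(p[2]*1e3,1),"w",round(s["width"],3))
yaw=np.arctan2(Rt[1,0],Rt[0,0]); print("tool x yaw rel ledge",round(yaw-L[2],4),"tilt",Rt[:,2].round(4))
f=s["wrist_force"]; print("F local",(M.T@f[:2]).round(2),f[2].round(2))
if len(sys.argv)>3:
    t=np.array([float(a) for a in sys.argv[1:4]])/1e3
    d=np.r_[L[:2]+M@t[:2],t[2]]-p; print("tool shift mm",(Rt.T@d*1e3).round(1), "dist",(np.linalg.norm(d)*1e3).round(1))
E
python3 go.py -80 -16 200
```

```text
t 0.65 local mm [-197.1 -720.1] z 226.6 w 0.144
tool x yaw rel ledge -0.0248 tilt [-0.0014  0.0077 -1.    ]
F local [0.13 0.48] -0.22
tool shift mm [  99.7 -706.6   31.1] dist 714.3
```

Call:
servo_tool(targets="0 0 0 5.5 -39 1 0; 0 0 0 5.5 -39 1 0; 0 0 0 5.5 -39 1 0; 0 0 0 5.5 -39 1 0; 0 0 0 5.5 -39 1 0; 0 0 0 5.5 -39 1 0; 0 0 0 5.5 -39 1 0; 0 0 0 5.5 -39 1 0")

```text
time: 1.32
tool_pos: [0.2891, -0.367, 0.2152]
tcp_rot: [-3.097, 0.48, 0.007]
wrist_force: [0.8, -0.5, 1.1]
width: -0.001
```

```bash
python3 go.py -80 -16 200
```

```text
t 1.32 local mm [-149.7 -404.2] z 215.2 w -0.001
tool x yaw rel ledge -0.0108 tilt [-0.0034  0.0084 -1.    ]
F local [ 0.92 -0.24] 1.12
tool shift mm [  65.5 -388.8   17.6] dist 394.7
```

Call:
servo_tool(targets="0 0 0 6.5 -39 0.5 0; 0 0 0 6.5 -39 0.5 0; 0 0 0 6.5 -39 0.5 0; 0 0 0 6.5 -39 0.5 0; 0 0 0 6.5 -39 0.5 0; 0 0 0 6.5 -39 0.5 0; 0 0 0 6.5 -39 0.5 0; 0 0 0 6.5 -39 0.5 0")

```text
time: 1.98
tool_pos: [0.4325, -0.0685, 0.2135]
tcp_rot: [-3.103, 0.445, -0.001]
wrist_force: [0.9, -0.2, 0.8]
width: -0.001
```

```bash
python3 go.py -80 -16 200
```

```text
t 1.98 local mm [-99.9 -76.8] z 213.5 w -0.001
tool x yaw rel ledge 0.0123 tilt [ 0.0014  0.0065 -1.    ]
F local [0.96 0.09] 0.84
tool shift mm [ 20.7 -60.4  13.9] dist 65.4
```

Close. Move to the hover point and take a wrist picture.

Call:
servo_tool(targets="0 0 0.012 10 -32 2 0; 0 0 0 7 -25 2 0; 0 0 0 0 0 0 0; 0 0 0 0 0 0 0")

```text
time: 2.32
tool_pos: [0.4679, -0.0082, 0.2102]
tcp_rot: [-3.103, 0.428, -0.004]
wrist_force: [-0.1, 0.4, 1.0]
width: 0.002
```

```bash
python3 go.py -80 -16 200; python3 - <<'E'
from workcell import bot, read_camera
import cv2,pickle
s=bot.read_state(); c=read_camera("wrist"); pickle.dump((s,c),open("w1.pkl","wb"))
cv2.imwrite("pics/w1.png",cv2.resize(c["image"][:,:,::-1],(800,600)))
E
```

```text
t 2.32 local mm [-83.7  -8.7] z 210.2 w 0.002
tool x yaw rel ledge 0.0226 tilt [ 0.0039  0.0088 -1.    ]
F local [-0.26  0.38] 0.97
tool shift mm [ 3.6  7.4 10.2] dist 13.1
```

View pics/w1.png

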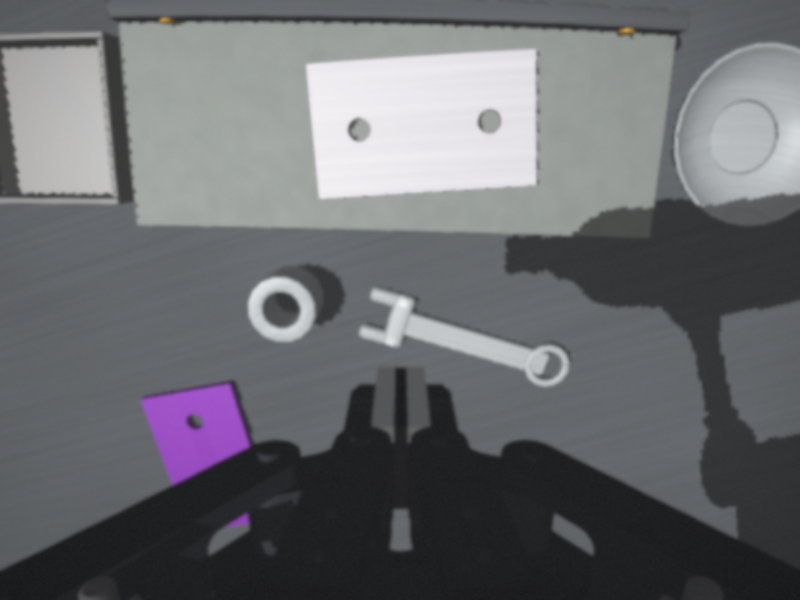

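The wrist picture shows the ledge corners at (138,225), (650,237), (121,21) and (678,36), and the blank's corners at (320,198), (536,184), (537,49) and (306,65). The pan is at right and the bin at left.

```bash
python3 - <<'E'
from fit import *; import pickle
s,c=pickle.load(open("w1.pkl","rb"))
g=cv2.cvtColor(c["image"],cv2.COLOR_RGB2GRAY)
def sp(p): 
    q=o(p,0,0,1.5625).astype(np.float32).reshape(-1,1,2); q0=q.copy()
    cv2.cornerSubPix(g,q,(4,4),(-1,-1),(3,50,.01)); print((q-q0).reshape(-1,2).round(1).tolist()); return q.reshape(-1,2)
lp=sp([(138,225),(650,237),(121,21),(678,36)]); bp=sp([(320,198),(536,184),(537,49),(306,65)])
l,m,r=fit([(c,s,[(-.06,.15,.05),(-.06,-.15,.05),(.05,.15,.05),(.05,-.15,.05)],lp)],[.55,-.024,-.297]); print("ledge",l,m,r)
b,m,r=fit([(c,s,[(-.035,.06,.056),(-.035,-.06,.056),(.035,-.06,.056),(.035,.06,.056)],bp)],[.55,-.024,-.297]); print("blank",b,m,r)
np.save("L.npy",l)
a=l[2];M=np.array([[np.cos(a),-np.sin(a)],[np.sin(a),np.cos(a)]]); print("blank local",M.T@(b[:2]-l[:2])*1e3,b[2]-a)
d,_=(ray(c,o([(767,133)],0,0,1.5625),.024,s),0); print("pan local",M.T@(d[0,:2]-l[:2])*1e3)
E
python3 go.py -80 -16 52
```

```text
[[-1.2000000476837158, -0.800000011920929], [-0.800000011920929, 0.10000000149011612], [-0.0, -0.4000000059604645], [-1.2000000476837158, -0.8999999761581421]]
[[-0.5, 0.20000000298023224], [-0.5, 0.10000000149011612], [-1.0, 0.20000000298023224], [-0.10000000149011612, -0.699999988079071]]
ledge [ 0.55068825 -0.02550318 -0.30052674] 2.4421707143593494 [-0.6  0.1  1.   0.5 -2.4 -0.   1.1 -0.2]
blank [ 0.54376154 -0.04005831 -0.21132071] 0.442912933777464 [-0.2 -0.2  0.4  0.4 -0.1 -0.3 -0.1  0.1]
blank local [ -2.30759526 -15.95324763] 0.0892060271131791
pan local [   3.28508745 -226.50306213]
t 2.37 local mm [-84.3  -8.2] z 210.2 w -0.001
tool x yaw rel ledge 0.0247 tilt [ 0.0041  0.0093 -0.9999]
F local [-0.46 -0.6 ] 0.24
tool shift mm [  3.8   9.5 158.1] dist 158.5
```

Call:
servo_tool(targets="-0.01 0 0.025 4 3 33 0; 0 0 0 4 3 33 0; 0 0 0 4 3 30 0; 0 0 0 0 0 20 0; 0 0 0 0 0 10 0; 0 0 0 0 0 0 0")

```text
time: 2.87
tool_pos: [0.4781, -0.0275, 0.0836]
tcp_rot: [3.104, -0.47, 0.015]
wrist_force: [-0.9, 0.4, 0.2]
width: -0.004
```

```bash
python3 go.py -65 -16 52.5
```

```text
t 2.87 local mm [-68.8 -23.4] z 83.6 w -0.004
tool x yaw rel ledge -0.0003 tilt [ 0.009  -0.0036 -1.    ]
F local [-0.95  0.08] 0.25
tool shift mm [ 3.5 -7.5 31.2] dist 32.2
```

Call:
servo_tool(targets="0 0 0 2 -4 16 0; 0 0 0 2 -4 12 0; 0 0 0 0 0 4 0; 0 0 0 0 0 0 0; 0 0 0 0 0 0 0")

```text
time: 3.28
tool_pos: [0.4865, -0.0243, 0.0543]
tcp_rot: [3.103, -0.474, 0.021]
wrist_force: [0.2, -0.3, 0.3]
width: -0.0
```

```bash
python3 go.py -55 -16 52.5
```

```text
t 3.28 local mm [-61.7 -17.8] z 54.3 w -0.0
tool x yaw rel ledge -0.0026 tilt [ 0.013  -0.0047 -0.9999]
F local [ 0.31 -0.24] 0.26
tool shift mm [ 6.7 -1.9  1.9] dist 7.2
```

Call:
servo_tool(targets="0 -0.013 0 3 0 1.5 0; 0 0 0 4 0 0 0; 0 0 0 4 0 0 0; 0 0 0 4 0 0 0; 0 0 0 0 0 0 0")

```text
time: 3.7
tool_pos: [0.5055, -0.0296, 0.0568]
tcp_rot: [3.105, -0.473, 0.01]
wrist_force: [0.5, 0.0, 0.2]
width: 0.001
```

```bash
python3 go.py -31 -16 52.5
```

```text
t 3.7 local mm [-41.9 -17.3] z 56.8 w 0.001
tool x yaw rel ledge -0.0018 tilt [ 0.0065 -0.0013 -1.    ]
F local [0.5  0.18] 0.23
tool shift mm [10.9 -1.3  4.4] dist 11.8
```

The z rose above the blank's top. I'll back off, lower, and go in again.

Call:
servo_tool(targets="0 0 0 -9 0 0 0; 0 0 0 -9 0 0 0; 0 0 0 0 0 0 0; 0 0 0 0 0 2 0; 0 0 0 0 0 1.5 0; 0 0 0 0 0 0 0")

```text
time: 4.2
tool_pos: [0.4858, -0.0235, 0.053]
tcp_rot: [3.105, -0.473, 0.01]
wrist_force: [-0.5, 0.3, 0.2]
width: 0.002
```

```bash
python3 go.py -31 -16 52.5; python3 - <<'E'
from workcell import bot, read_camera
import cv2,pickle
s=bot.read_state(); c=read_camera("wrist"); pickle.dump((s,c),open("w2.pkl","wb"))
cv2.imwrite("pics/w2.png",cv2.resize(c["image"][:,:,::-1],(800,600)))
E
```

```text
t 4.2 local mm [-62.6 -17.3] z 53.0 w 0.002
tool x yaw rel ledge -0.0015 tilt [ 0.006  -0.0012 -1.    ]
F local [-0.56  0.17] 0.19
tool shift mm [31.6 -1.3  0.7] dist 31.6
```

View pics/w2.png

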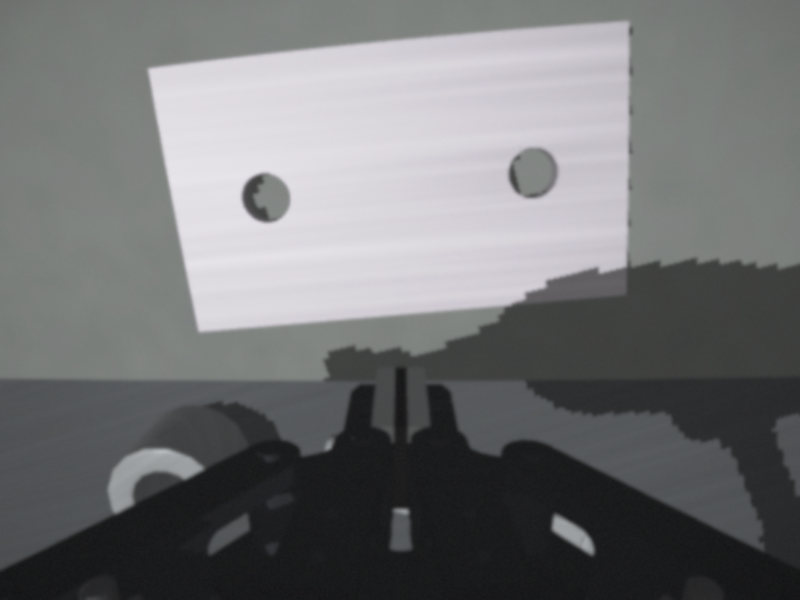

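The blank is unmoved and the fingertip at (400,375) faces the middle of its near edge. Advance now.

Call:
servo_tool(targets="0 0 0 4 0 0.3 0; 0 0 0 4 0 0 0; 0 0 0 4 0 0 0; 0 0 0 0 0 0 0")

```text
time: 4.58
tool_pos: [0.4989, -0.0274, 0.0528]
tcp_rot: [3.106, -0.472, 0.01]
wrist_force: [0.4, -0.6, -0.4]
width: 0.001
```

```bash
python3 go.py -31 -16 52.5
```

```text
t 4.58 local mm [-48.9 -17.2] z 52.8 w 0.001
tool x yaw rel ledge -0.0014 tilt [ 0.0065 -0.0013 -1.    ]
F local [ 0.55 -0.47] -0.4
tool shift mm [17.9 -1.2  0.4] dist 18.0
```

Call:
servo_tool(targets="0 0 0 3 0 0 0; 0 0 0 3 0 0 0; 0 0 0 2.5 0 0 0; 0 0 0 0 0 0 0")

```text
time: 4.92
tool_pos: [0.5059, -0.0299, 0.0521]
tcp_rot: [-3.106, 0.473, -0.001]
wrist_force: [-0.1, 1.2, 0.3]
width: 0.001
```

```bash
python3 go.py -31 -16 52.5
```

```text
t 4.92 local mm [-41.5 -17.4] z 52.1 w 0.001
tool x yaw rel ledge -0.0019 tilt [ 8.e-04 -1.e-04 -1.e+00]
F local [-0.43  1.13] 0.28
tool shift mm [10.4 -1.4 -0.4] dist 10.6
```

Call:
servo_tool(targets="0 0 0 3 0 0 0; 0 0 0 3 0 -0.2 0; 0 0 0 2.5 0 0 0; 0 0 0 0 0 0 0")

```text
time: 5.25
tool_pos: [0.5128, -0.032, 0.0517]
tcp_rot: [-3.105, 0.473, 0.006]
wrist_force: [-2.3, 0.4, 1.6]
width: -0.003
```

```bash
python3 go.py -31 -16 52.5;  python3 - <<'E'
from workcell import bot, read_camera
import cv2,pickle
s=bot.read_state(); c=read_camera("wrist"); pickle.dump((s,c),open("w3.pkl","wb"))
cv2.imwrite("pics/w3.png",cv2.resize(c["image"][:,:,::-1],(800,600)))
E
```

```text
t 5.25 local mm [-34.3 -17.4] z 51.7 w -0.003
tool x yaw rel ledge -0.002 tilt [-0.0037  0.0011 -1.    ]
F local [-2.32 -0.29] 1.6
tool shift mm [ 3.3 -1.4 -0.9] dist 3.7
```

View pics/w3.png

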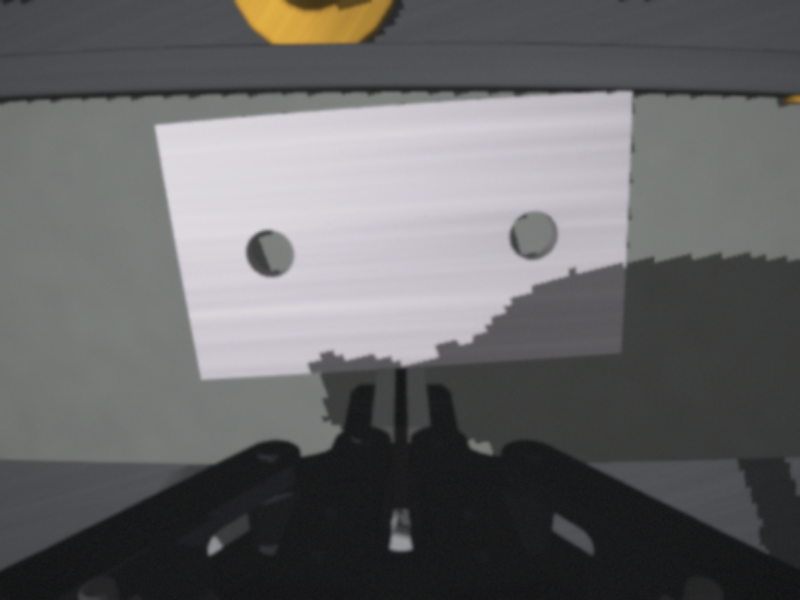

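The pan-side corner (632,92) has reached the fence and the bin side (155,125) is still off it. Continue, nudging slightly up.

Call:
servo_tool(targets="0 0.004 0 2.5 0 -0.8 0; 0 0 0 2.5 0 -0.3 0; 0 0 0 2 0 0 0; 0 0 0 1.5 0 0 0")

```text
time: 5.63
tool_pos: [0.5155, -0.0323, 0.0511]
tcp_rot: [-3.103, 0.474, 0.018]
wrist_force: [-5.5, 1.9, 5.1]
width: 0.003
```

```bash
python3 go.py -31 -16 52.5
```

```text
t 5.63 local mm [-31.6 -16.9] z 51.1 w 0.003
tool x yaw rel ledge -0.0026 tilt [-0.0112  0.0038 -0.9999]
F local [-5.81  0.23] 5.14
tool shift mm [ 0.6 -0.9 -1.4] dist 1.8
```

Call:
servo_tool(targets="0 0.006 0 1.5 0 -1.5 0; 0 0.004 0 2 0 -0.5 0; 0 0 0 1.5 0 -0.3 0; 0 0 0 1.5 0 0 0")

```text
time: 5.97
tool_pos: [0.5168, -0.0325, 0.0517]
tcp_rot: [-3.104, 0.474, 0.02]
wrist_force: [-7.7, 3.3, 6.0]
width: -0.002
```

```bash
python3 go.py -31 -16 52.5;  python3 - <<'E'
from workcell import bot, read_camera
import cv2,pickle
s=bot.read_state(); c=read_camera("wrist"); pickle.dump((s,c),open("w4.pkl","wb"))
cv2.imwrite("pics/w4.png",cv2.resize(c["image"][:,:,::-1],(800,600)))
E
```

```text
t 5.97 local mm [-30.3 -16.7] z 51.7 w -0.002
tool x yaw rel ledge -0.0028 tilt [-0.0121  0.0037 -0.9999]
F local [-8.36  0.85] 5.97
tool shift mm [-0.7 -0.7 -0.8] dist 1.3
```

View pics/w4.png

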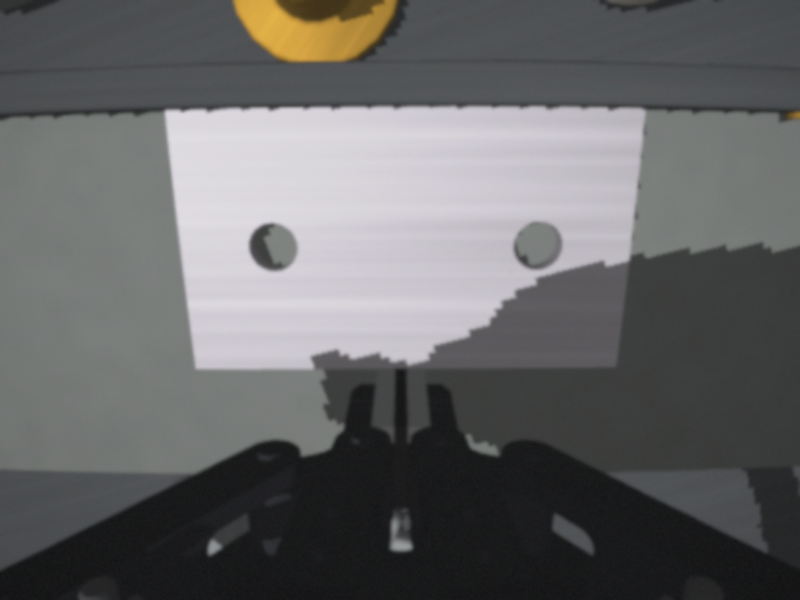

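The blank's edge now lies along the fence line (165,108)–(645,107). Back off, lift, and go to the bin-side end.

Call:
servo_tool(targets="0 0.012 0 -12 0 -1 0; 0 0 0 -10 0 -15 0; 0 0 0 0 0 -35 0; 0 0 0 10 -30 -15 0; 0 0 0 20 -35 0 0; 0 0 0 20 -25 0 0; 0 0 0 10 -15 0 0; 0 0 0 0 0 0 0")

```text
time: 6.68
tool_pos: [0.5968, 0.0563, 0.1255]
tcp_rot: [3.104, -0.479, 0.042]
wrist_force: [0.3, -0.3, 0.4]
width: 0.0
```

```bash
python3 go.py 17 76 53
```

```text
t 6.68 local mm [19.8 91.8] z 125.5 w 0.0
tool x yaw rel ledge -0.0059 tilt [ 0.0262 -0.0043 -0.9996]
F local [ 0.34 -0.19] 0.37
tool shift mm [-4.6 16.1 72.4] dist 74.3
```

Call:
servo_tool(targets="-0.004 -0.026 -0.006 0 6 25 0; 0 0 0 0 3 22 0; 0 0 0 0 0 12 0; 0 0 0 0 0 0 0; 0 0 0 0 0 0 0")

```text
time: 7.1
tool_pos: [0.6015, 0.0464, 0.0684]
tcp_rot: [3.107, -0.465, 0.022]
wrist_force: [-0.0, 0.4, 0.3]
width: 0.004
```

```bash
python3 go.py 17 76 53
```

```text
t 7.1 local mm [27.3 83.7] z 68.4 w 0.004
tool x yaw rel ledge 0.0034 tilt [ 0.0138 -0.0023 -0.9999]
F local [-0.16  0.42] 0.31
tool shift mm [-10.5   7.7  15.2] dist 20.0
```

Call:
servo_tool(targets="-0.002 -0.01 0.003 -10 0 6 0; 0 0 0 -2 2 6 0; 0 0 0 0 0 2 0; 0 0 0 0 0 0 0; 0 0 0 0 0 0 0")

```text
time: 7.52
tool_pos: [0.5888, 0.0473, 0.0558]
tcp_rot: [3.106, -0.471, 0.011]
wrist_force: [-0.6, 1.4, -0.1]
width: -0.0
```

```bash
python3 go.py 17 70 53;  python3 - <<'E'
from workcell import bot, read_camera
import cv2,pickle
s=bot.read_state(); c=read_camera("wrist"); pickle.dump((s,c),open("w5.pkl","wb"))
cv2.imwrite("pics/w5.png",cv2.resize(c["image"][:,:,::-1],(800,600)))
E
```

```text
t 7.52 local mm [14.8 80.9] z 55.8 w -0.0
tool x yaw rel ledge -0.0007 tilt [ 0.0065 -0.0015 -1.    ]
F local [-1.01  1.14] -0.07
tool shift mm [ 2.2 10.9  2.8] dist 11.4
```

View pics/w5.png

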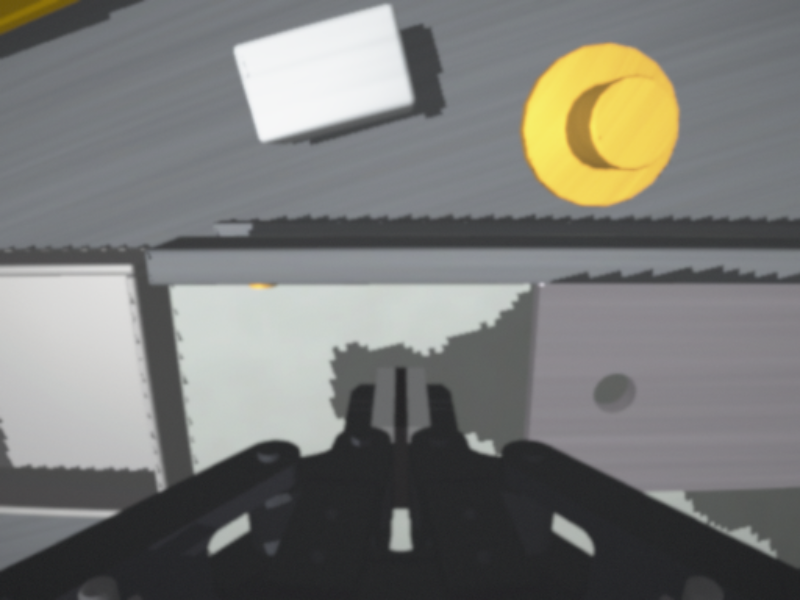

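The finger is at (400,370), the blank's trailing end at x≈533, and the blank is flush to the fence. Lower, then push along.

Call:
servo_tool(targets="0 -0.005 0 0.5 4 3 0; 0 0 0 0.5 6 0.5 0; 0 0 0 0.5 6 0 0; 0 0 0 0 5 0 0; 0 0 0 0 0 0 0")

```text
time: 7.98
tool_pos: [0.5851, 0.0249, 0.0535]
tcp_rot: [-3.106, 0.47, -0.007]
wrist_force: [1.5, 0.9, 0.6]
width: -0.0
```

```bash
python3 go.py 17 -62.7 52.5
```

```text
t 7.98 local mm [18.  58.4] z 53.5 w -0.0
tool x yaw rel ledge 0.0003 tilt [ 4.3e-03 -1.0e-04 -1.0e+00]
F local [1.13 1.29] 0.63
tool shift mm [ -1.  121.1   0.8] dist 121.1
```

Call:
servo_tool(targets="0 0 0 0 4 0.6 0; 0 0 0 0 5 0 0; 0 0 0 0 5 0 0; 0 0 0 0 5 0 0; 0 0 0 0 5 0 0; 0 0 0 0 5 0 0")

```text
time: 8.48
tool_pos: [0.5765, -0.0043, 0.0531]
tcp_rot: [-3.103, 0.471, -0.009]
wrist_force: [0.8, 1.7, -0.1]
width: 0.003
```

```bash
python3 go.py 17 -62.7 52.5;  python3 - <<'E'
from workcell import bot, read_camera
import cv2,pickle
s=bot.read_state(); c=read_camera("wrist"); pickle.dump((s,c),open("w6.pkl","wb"))
cv2.imwrite("pics/w6.png",cv2.resize(c["image"][:,:,::-1],(800,600)))
E
```

```text
t 8.48 local mm [18.4 27.9] z 53.1 w 0.003
tool x yaw rel ledge -0.0008 tilt [ 0.006   0.0021 -1.    ]
F local [0.29 1.86] -0.14
tool shift mm [-1.3 90.6  0.2] dist 90.6
```

View pics/w6.png

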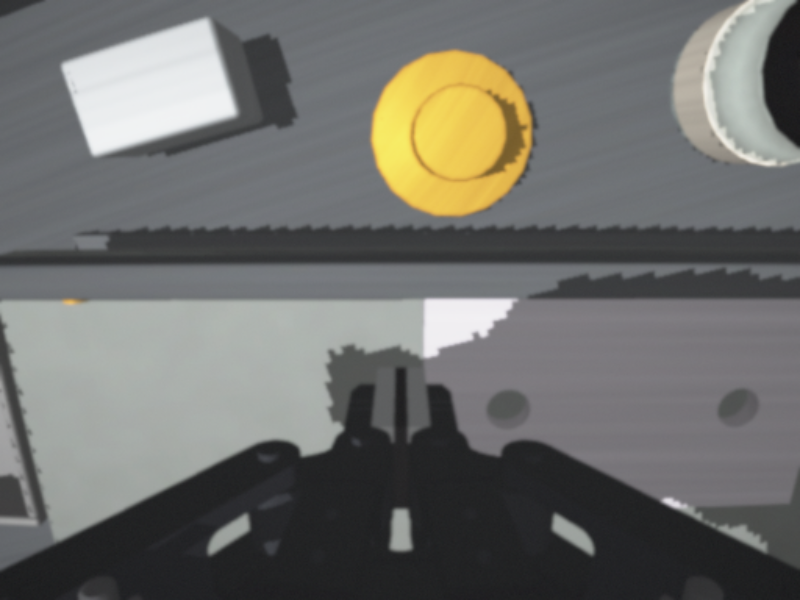

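The finger is in contact with the end at x≈425, and the blank is still flush to the fence at row 298. Continue.

Call:
servo_tool(targets="-0.002 -0.005 0 0 5 0 0; 0 0 0 0 5 0 0; 0 0 0 0 5 0 0; 0 0 0 0 5 0 0; 0 0 0 0 5 0 0; 0 0 0 0 5 0 0; 0 0 0 0 5 0 0; 0 0 0 0 5 0 0")

```text
time: 9.2
tool_pos: [0.5632, -0.0467, 0.053]
tcp_rot: [-3.104, 0.471, 0.001]
wrist_force: [0.9, 2.2, 0.4]
width: -0.003
```

```bash
python3 go.py 17 -62.7 52.5
```

```text
t 9.2 local mm [ 18.2 -16.5] z 53.0 w -0.003
tool x yaw rel ledge -0.0008 tilt [-2.0e-04  1.6e-03 -1.0e+00]
F local [0.25 2.34] 0.4
tool shift mm [-1.2 46.2  0.5] dist 46.2
```

Call:
servo_tool(targets="0 0 0 0 5 0.2 0; 0 0 0 0 5 0 0; 0 0 0 0 5 0 0; 0 0 0 0 5 0 0; 0 0 0 0 5 0 0; 0 0 0 0 4 0 0; 0 0 0 0 0 0 0")

```text
time: 9.78
tool_pos: [0.5534, -0.0784, 0.053]
tcp_rot: [-3.104, 0.473, 0.0]
wrist_force: [0.8, 1.7, 0.1]
width: 0.001
```

```bash
python3 go.py 17 -62.7 52.5;  python3 - <<'E'
from workcell import bot, read_camera
import cv2,pickle
s=bot.read_state(); c=read_camera("wrist"); pickle.dump((s,c),open("w7.pkl","wb"))
cv2.imwrite("pics/w7.png",cv2.resize(c["image"][:,:,::-1],(800,600)))
E
```

```text
t 9.78 local mm [ 18.3 -49.8] z 53.0 w 0.001
tool x yaw rel ledge -0.0018 tilt [ 1.0e-04  1.5e-03 -1.0e+00]
F local [0.22 1.9 ] 0.11
tool shift mm [-1.2 12.9  0.5] dist 13.0
```

View pics/w7.png

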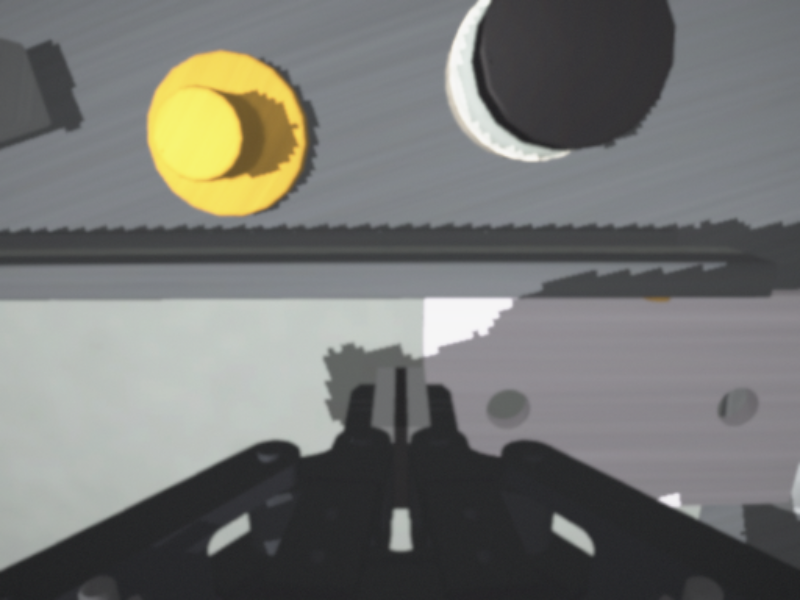

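The blank is still flush to the fence; its trailing corner is at (424,298) and the fence's end at (772,293). I'll measure how much remains on the ledge.

```bash
python3 - <<'E'
from fit import *; import pickle
s,c=pickle.load(open("w7.pkl","rb")); l=np.load("L.npy")
a=l[2];M=np.array([[np.cos(a),-np.sin(a)],[np.sin(a),np.cos(a)]])
f=lambda px,z:(M.T@(ray(c,o([px],0,0,1.5625),z,s)[0,:2]-l[:2])*1e3).round(1)
print(f((424,298),.056), f((425,370),.056),f((772,295),.05),f((772,264),.062))
E
```

```text
[ 48.5 -55.7] [ 27.2 -56.3] [  47.6 -158.3] [  59.5 -147.6]
```

Call:
servo_tool(targets="0 0 0 0 5 0.3 0; 0 0 0 0 5 0 0; 0 0 0 0 3 0 0; 0 0 0 0 0 0 0")

```text
time: 10.17
tool_pos: [0.5496, -0.0913, 0.0529]
tcp_rot: [-3.104, 0.472, -0.001]
wrist_force: [0.1, 1.2, 0.8]
width: 0.003
```

```bash
python3 go.py 17 -62.7 52.5
```

```text
t 10.17 local mm [ 18.5 -63.2] z 52.9 w 0.003
tool x yaw rel ledge -0.0012 tilt [ 7.0e-04  1.9e-03 -1.0e+00]
F local [-0.23  1.24] 0.82
tool shift mm [-1.5 -0.5  0.4] dist 1.6
```

Back off, lift, and look from above on the near side.

Call:
servo_tool(targets="0 0 0 0 -10 0 0; 0 0 0 0 -10 -10 0; 0 0 0 -10 0 -35 0; 0 0 0 -30 5 -35 0; 0 0 0 -30 15 -35 0; 0 0 0 -25 15 -25 0; 0 0 0 -10 10 0 0; 0 0 0 0 0 0 0")

```text
time: 10.83
tool_pos: [0.4459, -0.0795, 0.1939]
tcp_rot: [3.105, -0.464, -0.005]
wrist_force: [0.1, 0.7, 0.0]
width: -0.001
```

```bash
python3 go.py -75 -120 52.5;  python3 - <<'E'
from workcell import bot, read_camera
import cv2,pickle
s=bot.read_state(); c=read_camera("wrist"); pickle.dump((s,c),open("w8.pkl","wb"))
cv2.imwrite("pics/w8.png",cv2.resize(c["image"][:,:,::-1],(800,600)))
E
```

```text
t 10.83 local mm [-84.1 -82.6] z 193.9 w -0.001
tool x yaw rel ledge 0.0036 tilt [-0.0034 -0.0014 -1.    ]
F local [-0.09  0.72] 0.05
tool shift mm [  9.4  37.1 141.5] dist 146.6
```

View pics/w8.png

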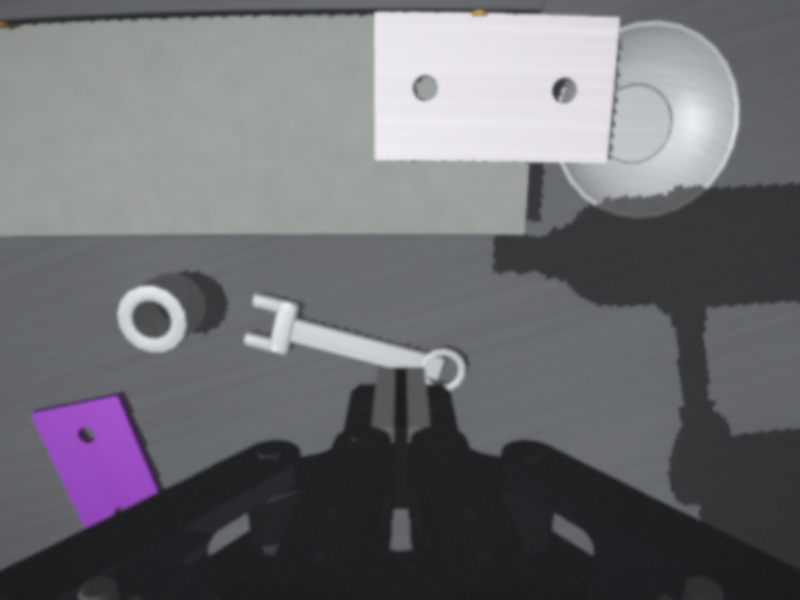

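The blank's corners are at (374,160), (606,163), (619,17) and (375,12); the ledge end runs (527,234)–(530,163); the pan lies under the overhang.

```bash
cat > chk.py <<'E'
from fit import *; import pickle,sys
def run(f,bp,end,fence=None):
    s,c=pickle.load(open(f,"rb")); l=np.load("L.npy")
    a=l[2];M=np.array([[np.cos(a),-np.sin(a)],[np.sin(a),np.cos(a)]])
    g=cv2.cvtColor(c["image"],cv2.COLOR_RGB2GRAY)
    q=o(bp,0,0,1.5625)
    b,m,r=fit([(c,s,[(-.035,.06,.056),(-.035,-.06,.056),(.035,-.06,.056),(.035,.06,.056)],q)],[.52,-.15,-.297]); print("blank local",M.T@(b[:2]-l[:2])*1e3,b[2]-a,m,r)
    for p in end: print("ledge end", M.T@(ray(c,o([p],0,0,1.5625),.05,s)[0,:2]-l[:2])*1e3)
    for p in fence or []: print("fence", M.T@(ray(c,o([p],0,0,1.5625),.05,s)[0,:2]-l[:2])*1e3)
E
python3 - <<'E'
from chk import *
run("w8.pkl",[(374,160),(606,163),(619,17),(375,12)],[(527,234),(530,163),(0,236),(250,235)],[(60,22),(200,17),(360,13)])
s,c=pickle.load(open("w8.pkl","rb")); crop(c["image"],150,0,256,170,3,"pics/w8c.png")
E
```

```text
blank local [  13.95525718 -128.75393886] -0.0037665140403546626 0.737086038353084 [ 0.2 -0.1  0.1 -0.   0.3  0.2 -0.7 -0. ]
ledge end [ -59.7394886 -151.0870152]
ledge end [ -22.04235991 -150.21726694]
ledge end [-60.55957522 144.09447419]
ledge end [-6.07744353e+01 -3.27974771e-02]
fence [49.23434298 91.37438217]
fence [49.16975389 18.172089  ]
fence [ 50.05648212 -61.76960192]
```

View pics/w8c.png

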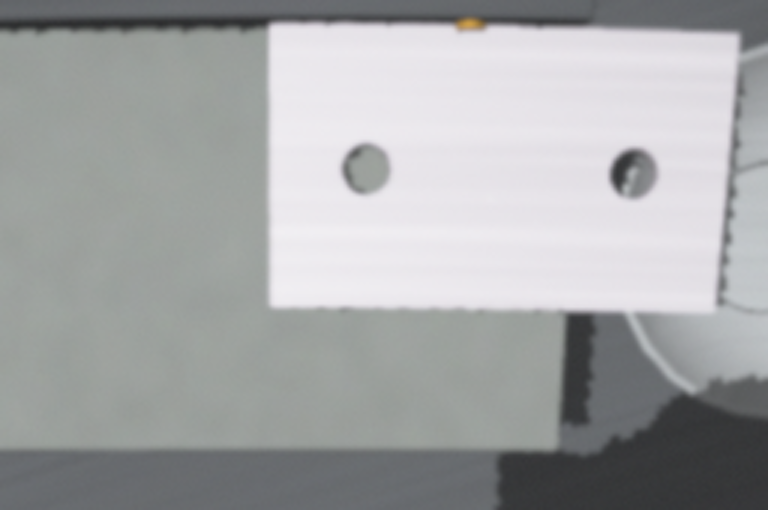

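Overhang is about 38–39 mm, with less than 0.01 rad askew. A gentle final press from the near side will make sure it is flush.

Call:
servo_tool(targets="0 0 0 4 10 35 0; 0 0 0 4 10 35 0; 0 0 0 4 8 30 0; 0 0 0 4 4 20 0; 0 0 0 0 0 8 0; 0 0 0 0 0 0 0; 0 0 0 0 0 0 0")

```text
time: 11.47
tool_pos: [0.4628, -0.1125, 0.065]
tcp_rot: [3.107, -0.46, 0.014]
wrist_force: [-0.5, 0.9, 0.4]
width: 0.0
```

```bash
python3 go.py -62 -112 53
```

```text
t 11.47 local mm [ -58.2 -109.1] z 65.0 w 0.0
tool x yaw rel ledge 0.0066 tilt [ 0.0088 -0.0016 -1.    ]
F local [-0.74  0.71] 0.41
tool shift mm [-3.9  2.9 11.9] dist 12.9
```

Call:
servo_tool(targets="-0.001 -0.008 0.006 0 2 7 0; 0 0 0 0 1 5 0; 0 0 0 0 0 2 0; 0 0 0 0 0 0 0; 0 0 0 0 0 0 0")

```text
time: 11.88
tool_pos: [0.4659, -0.115, 0.0536]
tcp_rot: [3.106, -0.467, 0.01]
wrist_force: [0.2, 0.5, -0.5]
width: -0.004
```

```bash
python3 go.py -31 -112 53
```

```text
t 11.88 local mm [ -54.5 -110.6] z 53.6 w -0.004
tool x yaw rel ledge 0.0019 tilt [ 0.0063 -0.0017 -1.    ]
F local [-0.01  0.53] -0.54
tool shift mm [23.5  1.5  0.8] dist 23.6
```

Call:
servo_tool(targets="0 -0.004 0.002 4 0 0.5 0; 0 0 0 4 0 0 0; 0 0 0 4 0 0 0; 0 0 0 3 0 0 0; 0 0 0 0 0 0 0")

```text
time: 12.3
tool_pos: [0.4836, -0.1204, 0.0554]
tcp_rot: [3.105, -0.471, 0.011]
wrist_force: [0.4, -0.1, 0.6]
width: -0.002
```

```bash
python3 go.py -31 -112 53
```

```text
t 12.3 local mm [ -36.  -110.5] z 55.4 w -0.002
tool x yaw rel ledge -0.0004 tilt [ 0.0068 -0.0018 -1.    ]
F local [0.4  0.02] 0.6
tool shift mm [5.  1.5 2.5] dist 5.8
```

Call:
servo_tool(targets="0 0 0 -0.5 0 1.5 0; 0 0 0 0 0 1.5 0; 0 0 0 0 0 0 0")

```text
time: 12.55
tool_pos: [0.4836, -0.1205, 0.0524]
tcp_rot: [3.105, -0.471, 0.012]
wrist_force: [-0.6, -0.0, 0.5]
width: -0.003
```

```bash
python3 go.py -31 -112 53
```

```text
t 12.55 local mm [ -36.  -110.6] z 52.4 w -0.003
tool x yaw rel ledge -0.0006 tilt [ 0.0072 -0.0019 -1.    ]
F local [-0.6 -0.2] 0.51
tool shift mm [ 5.   1.4 -0.6] dist 5.2
```

Call:
servo_tool(targets="0 0 0 2 0 -0.2 0; 0 0 0 2 0 -0.2 0; 0 0 0 2 0 -0.2 0; 0 0 0 1.5 0 -0.2 0")

```text
time: 12.88
tool_pos: [0.489, -0.1222, 0.0523]
tcp_rot: [3.106, -0.471, 0.005]
wrist_force: [-4.7, 0.9, 2.1]
width: -0.002
```

```bash
python3 go.py -31 -112 53
```

```text
t 12.88 local mm [ -30.3 -110.7] z 52.3 w -0.002
tool x yaw rel ledge -0.0006 tilt [ 3.e-03 -7.e-04 -1.e+00]
F local [-4.72 -0.49] 2.07
tool shift mm [-0.7  1.3 -0.7] dist 1.7
```

Call:
servo_tool(targets="0 0 0 1.5 0 -0.2 0; 0 0 0 1.5 0 -0.3 0; 0 0 0 1 0 -0.2 0")

```text
time: 13.13
tool_pos: [0.4889, -0.1222, 0.0521]
tcp_rot: [-3.105, 0.471, 0.011]
wrist_force: [-4.2, 1.3, 2.6]
width: 0.001
```

```bash
python3 go.py -31 -112 53
```

```text
t 13.13 local mm [ -30.4 -110.6] z 52.1 w 0.001
tool x yaw rel ledge -0.0006 tilt [-0.0066  0.0022 -1.    ]
F local [-4.39 -0.01] 2.61
tool shift mm [-0.6  1.4 -0.9] dist 1.7
```

It stopped at the same x as the flush press before (-30.3). Retreat and check.

Call:
servo_tool(targets="0 0.006 0 -10 0 0 0; 0 0 0 -15 0 -5 0; 0 0 0 -15 0 -30 0; 0 0 0 -10 0 -38 0; 0 0 0 0 0 -38 0; 0 0 0 0 0 -38 0; 0 0 0 0 0 -15 0; 0 0 0 0 0 0 0")

```text
time: 13.8
tool_pos: [0.4414, -0.1074, 0.2217]
tcp_rot: [3.106, -0.471, 0.007]
wrist_force: [0.6, 0.9, 0.1]
width: -0.005
```

```bash
python3 go.py;  python3 - <<'E'
from workcell import bot, read_camera
from h import crop
import cv2,pickle
s=bot.read_state(); c=read_camera("wrist"); pickle.dump((s,c),open("w9.pkl","wb"))
cv2.imwrite("pics/w9.png",cv2.resize(c["image"][:,:,::-1],(800,600)))
c=read_camera("side"); crop(c["image"],165,150,160,120,5,"pics/c_side.png")
c=read_camera("scene"); crop(c["image"],165,160,160,120,5,"pics/c_scene.png")
E
```

```text
t 13.8 local mm [ -80.2 -110.6] z 221.7 w -0.005
tool x yaw rel ledge -0.0006 tilt [ 0.0046 -0.0011 -1.    ]
F local [0.34 1.08] 0.1
```

View pics/w9.png

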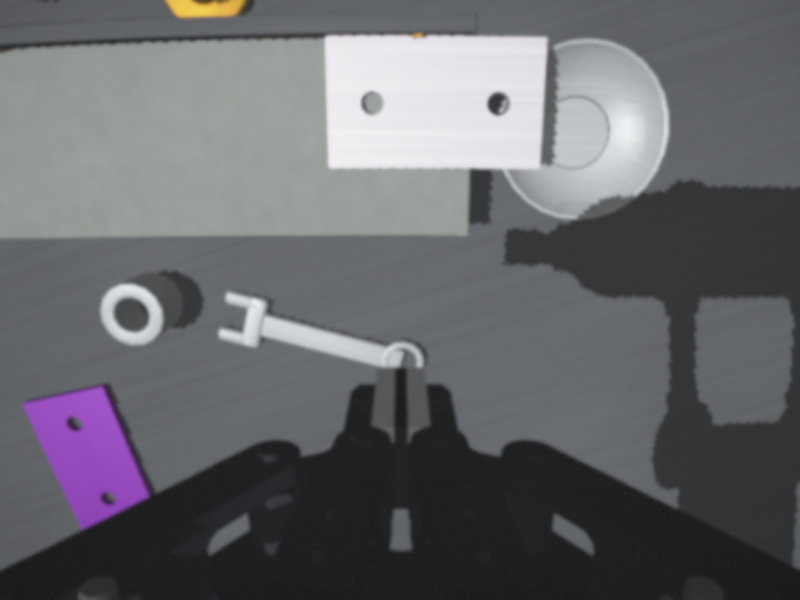

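View pics/c_side.png

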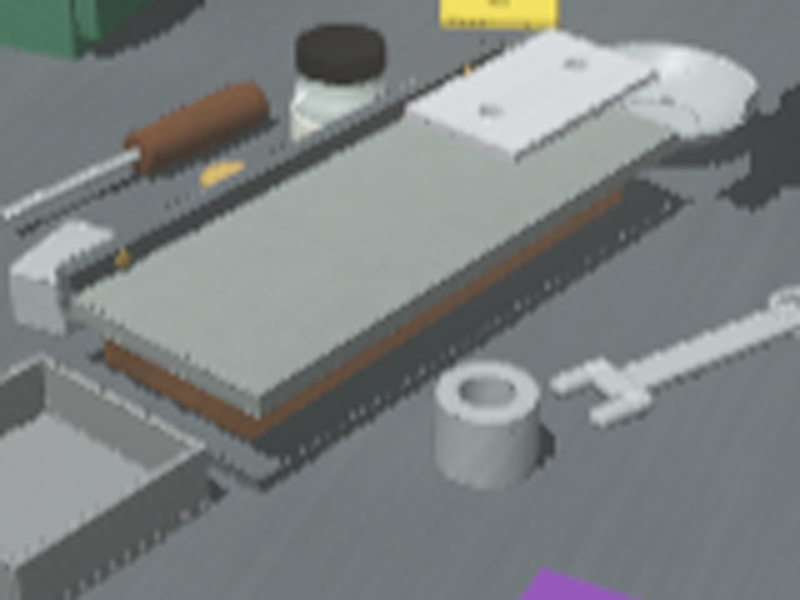

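View pics/c_scene.png

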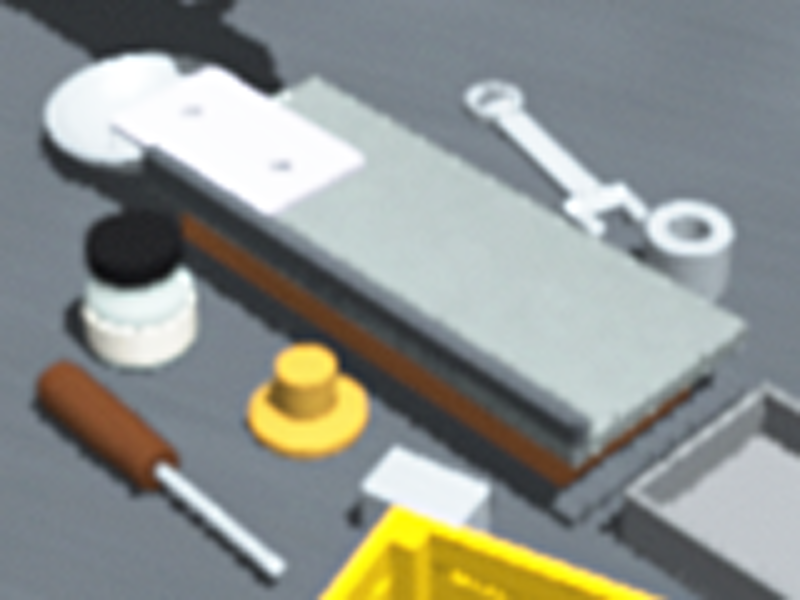

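All three pictures show the blank flat on the ledge, out over the pan, with nothing else moved. One last measurement.

```bash
python3 - <<'E'
from chk import *
run("w9.pkl",[(329,168),(541,168),(548,38),(326,36)],[(468,235),(470,168)],[(60,45),(200,41),(315,38)])
E
```

```text
blank local [  14.04264396 -129.57810996] -0.0019165697330085218 0.6251065935447429 [ 0.3  0.1 -0.3  0.6  0.2 -0.6 -0.2 -0.1]
ledge end [ -59.98561845 -150.07534733]
ledge end [ -20.95499777 -150.00618368]
fence [49.57615594 82.64250834]
fence [48.87147004  1.22179158]
fence [ 49.26529371 -62.9074602 ]
```

```bash
python3 -c "
from workcell import finish_job
print(finish_job())"
```

```text
the job is handed in; nothing more can be done
None
```

The aluminium blank now lies flat against the fence, with about a third of its length sticking out over the pan end. I handed the job in at about 14 s on the robot's clock. I did it all with the closed fingertips: a push against the fence, a slide along it towards the pan, then a light press to square it. I never picked the blank up.

**Last checks, by wrist camera:**
- **Overhang:** about 39.6 mm of the 120 mm length is past the ledge end.
- **Angle:** about 0.002 rad off square to the fence.
- **Fence contact:** the far edge is at 49.0 mm and the fence face at about 49.2 mm in the same measurement. That is flush within the roughly 1–2 mm camera accuracy. The fence should nominally be at 50 mm, so there is a small disagreement within calibration error.
- **Other things:** in the scene and side pictures, the bin and the bystander objects look unmoved. The pan, partly under the blank, also looks in place.
- **Forces:** the highest wrist force I read was about 10 N, and the fingertip was clear of everything at hand-in.

On the first approach the fingertip rose slightly too high and passed just over the blank's edge. The force stayed at noise level and the next picture showed the blank had not moved. I backed off, lowered the fingertip and repeated the approach.

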